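# Clamp a circuit module in the holding fixture

### The arm

A 6-joint arm with a two-finger parallel gripper is mounted at the origin on the work surface. World frame = base frame: x ahead of the robot, y to its left, z up, the work surface at z = 0. Lengths are in m, angles in rad, forces in N, time in s.
With the tool pointing down it reaches from about 0.35 to 0.775 m from the base axis. Payload 7.3 kg.
Tool frame: the origin (TCP) lies midway between the tips of the shut fingers; the grasp point (between the pads) lies 19 mm behind it (robot.grip_depth is the z of the grasp point in the tool frame, in m); z points along the fingers, y is the line along which they close (so a half turn about z gives the same grasp; the last joint's range is limited). The gripper opens to 92 mm and grips with 3 to 60 N. Pads are 19 mm wide; open, the fingers measure 130 mm over their backs; the gripper's body (75 mm by 190 mm) begins 47 mm behind the grasp point.
Start: joints at [-0.146, 0.342, 1.524, -0, 1.275, -0.146], TCP at [0.525, 0, 0.227] pointing down, gripper open.
Joint ranges: [-2.53, 2.53], [-0.77, 2.02], [0.04, 2.7], [-1, 4.14], [0.28, 2.66], [-3.11, 3.11]. Speed limits (rad/s): [2.57, 2.57, 3.14, 3.14, 3.14, 3.14].

### API

Orientations are given as [roll, pitch, yaw] about the fixed x, y, z axes, in that order (R = Rz(yaw) Ry(pitch) Rx(roll)).
In Python, from cell import robot, viewer gives the robot as it stands.
- The arm moves only by the tool step_arm, never from a script. Its argument "increments" is a list of rows, each an object with "delta_pos": the shift along the tool's x, y, z in cm, a list of three; "dr": the turn, a rotation vector about the tool's x, y, z in degrees, a list of three; "fingers": the closure, from -1 (fully open) to 1 (shut), so that 0 is half open. In form: [{"delta_pos": [tx, ty, tz], "dr": [wx, wy, wz], "fingers": fingers}, ...]. A call has exactly 5 rows; each row is the pose to reach, as a shift and turn from the pose commanded when the call began, along the tool's axes at that moment; what a row does not reach only later rows make up. A row lasts 1/8 s, in which the tool goes at most 62.5 mm and 10.7 degrees, less where a joint would pass 70% of its speed; a pose out of reach is approached as far as the arm can. A call with a gripper value outside its range is refused whole. The fingers move at their own pace and stop on an object; "newtons" is the grip in N (left out, the last holds). Time passes only in rows, so rows that repeat a pose let the fingers close, or fill a call up. It gives the time, the measured TCP pose, the force, the opening and the grip force at its end, in the units of the state.
- robot.observe(): the state, without advancing time (a new reading comes with each control period).
- viewer.read_camera(name): name is "scene" or "side" or "wrist"; returns the picture (384x512x3 uint8, red, green, blue); there is no depth.
- viewer.camera_params(name): a dict with "K" (3x3 intrinsics, pixels), "T" (4x4, takes a point from camera to world coordinates). Camera axes: x right, y down, z forward; pixel columns grow to the right and rows downward; lengths in m; the calibration is good to about 2 mm. A picture is of the moment at which its call begins: read the wrist's pose just before it. camera_params takes no time and is no camera call; for the wrist camera it gives the pose at the moment of the call.
- robot.hand_in(): hands the job in; it is judged then, once.
The state is a dict: "time": time; "qpos": joint angles; "qvel": joint speeds; "joint_efforts": joint torques, N m; "tool_pos": TCP position; "tool_rot": TCP orientation; "contact_force": force on the tool from outside, world axes, zero at the start; "torque": the same for the moment, N m; "opening": finger opening in m; "grip_force": force on a finger pad.
Only numpy, scipy, OpenCV 4.12 (cv2) and the standard library are available. Lean on these libraries where they do the work, as an engineer would, in place of code of your own. Each camera call takes 0.05 s, during which the arm holds its last target. There are 200 camera calls.

### The job

Close the sliding jaw of the holding fixture gently on the circuit module until the module sits flush against the fixed jaw with no gap on either side. Then tighten the jaw's lock knob clockwise until it suddenly goes stiff, and from that point give it a further 30 degrees, no more, so that the jaw is locked without straining the board. Let go, and leave the other things on the bench where they are.

Things in the scene. Friction and masses are not known exactly. Their poses are not given: they have to be found in the camera images.
- fixture: holding fixture screwed to the bench: aluminium base plate 250 (x) x 190 (y) x 12 mm carrying a grey fixed jaw (+x end) and a grey sliding jaw (-x end). Origin on the bench; plate spans x -130 to +120, y +-95 mm. z up; at yaw 0 its x is the world's x (sliding jaw on the robot's side)
- fixed_face (a point): middle of the fixed jaw's clamping face, 90 mm along +x from the fixture's origin, 23 mm above the bench, axes as the fixture's. The fixed jaw is a grey bar 120 mm long in y, its top 34 mm above the bench; the face looks to -x
- jaw: sliding jaw: grey block 44 (x) x 110 (y) x 30 mm, top 42.5 mm above the bench. Origin: middle of its clamping face's lower edge, 12.5 mm above the bench; +x closes. Slides along the fixture's x only: face at fixture x -30 to 0 mm at the start, +20 mm when the 70 mm module is flush between the jaws. Drags with about 5 N, stays where left; move it by the held knob or push it
- knob_grip (a point): lock knob on top of the sliding jaw, black plastic: a straight upright bar 50 long, 14 thick, 30 mm high (48.5 to 78.5 mm above the bench) on a round foot of 38 mm. The point is on its vertical axis at the height to grip, 71.5 mm above the bench, 22 mm behind the jaw's clamping face; x runs along the bar, z up. The bar starts at any angle; both ends are alike
- knob: the same knob; how it turns: clockwise from above (yaw decreasing) tightens. First it turns freely (about 0.05 N m) for 20 to 92 degrees, different each time and not visible; then the torque jumps within 3 degrees to 0.4 N m and grows 0.3 N m per further radian (felt while turning; abrupt stops can unload it). Stays where left; needs 60 N of grip when stiff. Origin on its axis at the jaw's top
- lockring (a joint): turn (rad) of the small steel locking ring hidden inside the sliding jaw: 0 until the knob goes stiff, then 0.0015 per radian of knob turn beyond that point (0.0008 after 30 degrees). Too small to be read through the measurement noise, but the lock is judged by it
- module: circuit module to be clamped: black plastic frame 70 (x) x 90 (y) x 26 mm with a green circuit board on top, about 0.18 kg, lying loose on the base plate between the jaws, a little askew. Origin at the centre of its underside, 12 mm above the bench
- spacers: bystander: brass round spacer, 18 mm across and 16 mm high, standing on the base plate beside the module. Origin at the centre of its underside
- spare_module: bystander: another module of the same kind lying on the bench beside the fixture. Origin at the centre of its underside
- driver: bystander: screwdriver with orange handle, 170 mm, lying on the bench
- tape: bystander: empty cardboard tape core, 90 mm across, 24 mm high, on the bench
- screw_tray: bystander: grey open tray 90 x 70 x 25 mm on the bench
- flux: bystander: small white bottle, 40 mm across, 75 mm high, on the bench

How it is judged:
By the outcome, as a careful person would: the job done as asked, in the order asked, and still so for the second after the job is handed in, with the robot touching nothing.
It also fails if it takes over 72 s, if anything falls off the work surface, if the arm or the gripper's body presses on something with over 40 N, if the wrist force passes 120 N, or if a joint passes its speed limit or range.

## Working session

There is one attempt and no reset: what is moved stays moved. The work goes in short steps, Python scripts to look and compute and a tool call to move; the robot and the scene stay as the last step left them, time stands still between calls to the robot, and variables do not carry over. Pictures are saved under pics/ and viewed, at most 10 in all, crops included, and the job is handed in when it is done.

Besides the shell and the picture viewer there is one more tool, called after ">>>" by a JSON object that holds its "op" and its "data". step_arm: Moves the arm, as the interface text tells. Its arguments: {"type":"object","properties":{"increments":{"type":"array"},"newtons":{"type":"number"}},"required":["increments"]}

```bash
ls; mkdir -p pics; python3 - <<'E'
from cell import robot, viewer
import cv2, numpy as np
s=robot.observe(); print({k:np.round(v,3).tolist() for k,v in s.items()})
for n in ("scene","wrist"):
    p=viewer.camera_params(n); im=viewer.read_camera(n)
    cv2.imwrite(f"pics/{n}0.png",im[:,:,::-1])
    print(n,np.round(p["K"],1).tolist(),np.round(p["T"],3).tolist())
a=cv2.imread("pics/scene0.png");b=cv2.imread("pics/wrist0.png")
E
```

```text
pics
{'time': 0.0, 'qpos': [-0.146, 0.343, 1.525, 0.0, 1.275, -0.146], 'qvel': [-0.0, -0.002, 0.001, -0.001, 0.0, -0.001], 'joint_efforts': [0.001, -43.125, -24.422, 0.072, 0.056, -0.0], 'tool_pos': [0.525, 0.0, 0.226], 'tool_rot': [-3.14, -0.0, 1.571], 'contact_force': [0.89, -0.189, -0.108], 'torque': [0.003, -0.017, 0.005], 'grip_force': 0.0, 'opening': 0.092}
scene [[493.8, 0.0, 258.7], [0.0, 493.8, 194.7], [0.0, 0.0, 1.0]] [[-0.695, 0.483, -0.533, 1.131], [0.719, 0.451, -0.529, 0.51], [-0.015, -0.751, -0.66, 0.711], [0.0, 0.0, 0.0, 1.0]]
wrist [[296.9, 0.0, 253.0], [0.0, 296.9, 192.8], [0.0, 0.0, 1.0]] [[1.0, 0.0, -0.001, 0.526], [0.0, -0.959, -0.284, 0.077], [-0.001, 0.284, -0.959, 0.384], [0.0, 0.0, 0.0, 1.0]]
```

View pics/scene0.png

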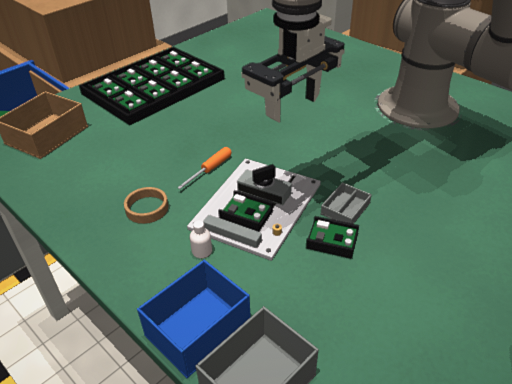

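View pics/wrist0.png

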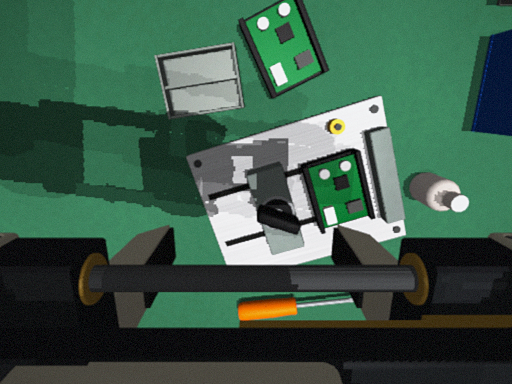

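The scene view shows the fixture near (255,207), with its knob at (264,176). In the wrist view the plate corners are near (188,157), (381,97) and (405,235), the knob is near (280,217), the module near (338,188) and the spacer at (337,127). I'll enlarge the wrist crop and cast rays from it.

```bash
cat > h.py <<'E'
import numpy as np, cv2
from cell import robot, viewer
def cast(p,uv,z):
    uv=np.atleast_2d(uv).astype(float); K,T=np.array(p["K"]),np.array(p["T"])
    d=np.c_[uv,np.ones(len(uv))]@np.linalg.inv(K).T@T[:3,:3].T
    return T[:3,3]+d*((z-T[2,3])/d[:,2])[:,None]
def proj(p,X):
    K,T=np.array(p["K"]),np.array(p["T"]); c=(np.atleast_2d(X)-T[:3,3])@T[:3,:3]
    q=c@K.T; return q[:,:2]/q[:,2:]
E
python3 - <<'E'
from h import *
a=cv2.imread("pics/wrist0.png")
p=viewer.camera_params("wrist")
hsv=cv2.cvtColor(a,cv2.COLOR_BGR2HSV)
cv2.imwrite("pics/crop1.png",cv2.resize(a[85:270,180:425],None,fx=3.2,fy=3.2,interpolation=cv2.INTER_CUBIC))
# rough plate corners (top z=12mm)
P=cast(p,[(188,157),(381,97),(405,235)],.012); print(P.round(3).tolist(), np.linalg.norm(P[1]-P[0]),np.linalg.norm(P[2]-P[1]))
y=np.degrees(np.arctan2(*(P[1]-P[0])[1::-1])); print("yaw",y)
E
```

```text
[[0.443, 0.014, 0.012], [0.678, 0.086, 0.012], [0.733, -0.094, 0.012]] 0.24556532492895747 0.18739866395791366
yaw 17.084854170343746
```

View pics/crop1.png

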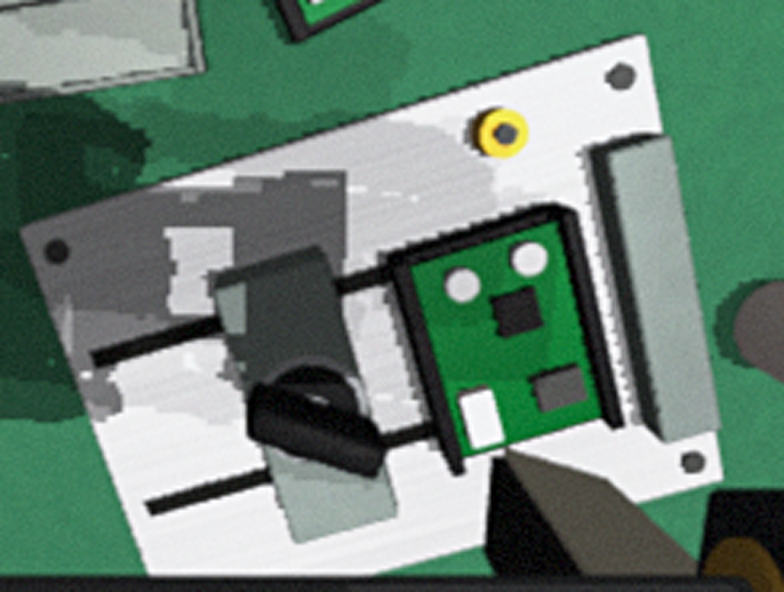

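```bash
python3 - <<'E'
from h import *
p=viewer.camera_params("wrist")
c=lambda l,z: cast(p,np.array(l)/3.2+[180,85],z)
P=c([(20,230),(647,35),(722,482)],.012)
e=P[1]-P[0]; y1=np.arctan2(e[1],e[0]); e=P[1]-P[2]; y2=np.arctan2(e[1],e[0])-np.pi/2
F=c([(606,150),(668,134),(722,430),(662,442)],.034)
e=F[1]-F[2]; y3=np.arctan2(e[1],e[0])-np.pi/2; e=F[0]-F[3]; y4=np.arctan2(e[1],e[0])-np.pi/2
print("yaws",np.degrees([y1,y2,y3,y4]),"bar len",np.linalg.norm(F[1]-F[2]))
y=np.mean([y1,y2,y3,y4]); R=np.array([[np.cos(y),-np.sin(y)],[np.sin(y),np.cos(y)]])
O=np.mean([P[i,:2]-R@q for i,q in enumerate([(-.13,.095),(.12,.095),(.12,-.095)])],0); print("O",O)
f=lambda X:((X[:,:2]-O)@R*1e3).round(1).tolist()
print("plate",f(P),"\nfixed",f(F))
print("jaw",f(c([(218,285),(320,247),(398,512),(297,543)],.0425)))
print("mod",f(c([(388,258),(560,205),(622,425),(458,470)],.038)))
K=c([(250,425),(380,475),(387,440),(262,385)],.0785); print("knob",K.round(4).tolist(),f(K))
E
```

```text
yaws [17.08086449 16.71016495 17.56171927 17.04429907] bar len 0.1199229321521787
O [ 0.5922557  -0.03899094]
plate [[-129.0, 94.8], [120.2, 94.8], [118.9, -94.6]] 
fixed [[90.2, 61.9], [112.6, 61.0], [113.5, -59.0], [90.0, -57.1]]
jaw [[-58.4, 57.2], [-18.7, 59.8], [-17.8, -51.5], [-59.7, -52.9]]
mod [[4.4, 47.6], [69.1, 48.2], [75.0, -43.3], [9.6, -43.1]]
knob [[0.531, -0.0425, 0.0785], [0.5766, -0.0612, 0.0785], [0.5784, -0.0481, 0.0785], [0.535, -0.028, 0.0785]] [[-59.6, 14.6], [-21.5, -16.6], [-15.9, -4.6], [-51.5, 27.3]]
```

Everything agrees with the given sizes. The fixture is at (0.592, -0.039) with yaw 17.1°, and the jaw face is near -17 mm. The knob is near (0.555, -0.048), with its bar at about -23.5° yaw. I'll go above it.

>>> {"op": "step_arm", "data": {"increments": [{"delta_pos": [-1, 0.6, 1.5], "dr": [0, 0, -10], "fingers": -1}, {"delta_pos": [-2, 1.2, 3], "dr": [0, 0, -20], "fingers": -1}, {"delta_pos": [-3, 1.8, 5], "dr": [0, 0, -30], "fingers": -1}, {"delta_pos": [-4, 2.5, 7], "dr": [0, 0, -40], "fingers": -1}, {"delta_pos": [-4.8, 3, 8.5], "dr": [0, 0, -50], "fingers": -1}]}}

```text
time: 0.72
tool_pos: [0.5547, -0.0483, 0.1404]
tool_rot: [-3.141, -0.001, 2.449]
contact_force: [-0.3, -0.4, 0.0]
opening: 0.0916
grip_force: 0.0
```

>>> {"op": "step_arm", "data": {"increments": [{"delta_pos": [0, 0, 0], "dr": [0, 0, -8], "fingers": -1}, {"delta_pos": [0, 0, 0], "dr": [0, 0, -16.5], "fingers": -1}, {"delta_pos": [0, 0, 0], "dr": [0, 0, -16.5], "fingers": -1}, {"delta_pos": [0, 0, 0], "dr": [0, 0, -16.5], "fingers": -1}, {"delta_pos": [0, 0, 0], "dr": [0, 0, -16.5], "fingers": -1}]}}

```text
time: 1.35
tool_pos: [0.555, -0.0479, 0.1417]
tool_rot: [3.142, 0.0, 2.73]
contact_force: [0.2, -0.0, 0.2]
opening: 0.0915
grip_force: 0.0
```

```bash
python3 - <<'E'
from h import *
s=robot.observe(); print(s["time"],s["tool_pos"],np.degrees(s["tool_rot"]),s["contact_force"],s["torque"])
p=viewer.camera_params("wrist"); a=viewer.read_camera("wrist")[:,:,::-1]
np.savez("p1.npz",K=p["K"],T=p["T"]); cv2.imwrite("pics/w1.png",a)
u=proj(p,[[.555,-.048,.0785]])[0]; print(u)
x,y=(u-[120,95]).astype(int); x=max(x,0);y=max(y,0); print(x,y)
cv2.imwrite("pics/w1c.png",cv2.resize(a[y:y+190,x:x+240],None,fx=3,fy=3,interpolation=cv2.INTER_CUBIC))
E
```

```text
1.35 [ 0.55497773 -0.04792706  0.14172268] [1.79998466e+02 4.40858901e-04 1.56411757e+02] [ 0.2482076  -0.02524967  0.1742541 ] [ 0.09736541 -0.00509272  0.00884088]
[252.65008368 205.47463893]
132 110
```

View pics/w1c.png

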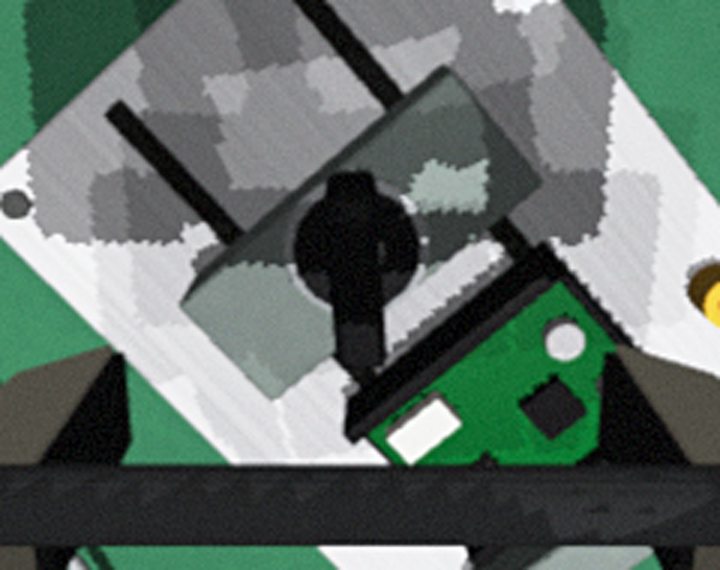

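The crop shows the bar upright in the image. Its far end is at about (361,377), its near end at about (353,186), and the module edge is just beyond. I'll cast those points at the bar-top height.

```bash
python3 - <<'E'
from h import *
p=dict(np.load("p1.npz")); c=lambda l,z: cast(p,np.array(l)/3+[132,110],z)
A=c([(361,377),(353,186),(332,300),(385,300)],.0785)
d=A[1]-A[0]; print("len",np.linalg.norm(d),"wid",np.linalg.norm(A[2]-A[3]),"yaw",np.degrees(np.arctan2(d[1],d[0])))
u=d/np.linalg.norm(d); C=A[0]+.025*u; print("centre",C)
J=c([(182,303),(275,400),(448,67),(542,183)],.0425); 
y=np.radians(17.1);R=np.array([[np.cos(y),-np.sin(y)],[np.sin(y),np.cos(y)]]);O=np.array([.5923,-.039])
f=lambda X:((X[:,:2]-O)@R*1e3).round(1).tolist()
print("jaw",f(J),"knob",f(np.array([C,A.mean(0)])),"foot",f(c([(357,245)],.0485)))
s=robot.observe(); yw=s["tool_rot"][2]; D=C[:2]-s["tool_pos"][:2]
tx=np.array([np.cos(yw),np.sin(yw)]);ty=np.array([np.sin(yw),-np.cos(yw)]); print("tool dx dy cm",100*D@tx,100*D@ty)
E
```

```text
len 0.05290917828805436 wid 0.013977048267711805 yaw 158.5826043058473
centre [ 0.55538066 -0.04948605  0.0785    ]
jaw [[-60.8, -51.1], [-18.0, -51.5], [-62.9, 55.8], [-18.7, 55.5]] knob [[-38.4, 0.8], [-37.8, 0.5]] foot [[-41.2, 2.9]]
tool dx dy cm -0.09670122059368477 -0.12629823179048208
```

>>> {"op": "step_arm", "data": {"increments": [{"delta_pos": [-0.06, -0.15, 2], "dr": [0, 0, -2], "fingers": -0.5}, {"delta_pos": [-0.06, -0.15, 4.5], "dr": [0, 0, -2], "fingers": -0.3}, {"delta_pos": [-0.06, -0.15, 7], "dr": [0, 0, -2], "fingers": -0.2}, {"delta_pos": [-0.06, -0.15, 8.5], "dr": [0, 0, -2], "fingers": -0.2}, {"delta_pos": [-0.06, -0.15, 8.9], "dr": [0, 0, -2], "fingers": -0.2}], "newtons": 20}}

```text
time: 2.02
tool_pos: [0.5546, -0.0495, 0.052]
tool_rot: [-3.141, -0.001, 2.766]
contact_force: [-0.1, 0.1, 0.6]
opening: 0.0557
grip_force: 0.0
```

>>> {"op": "step_arm", "data": {"increments": [{"delta_pos": [0, 0, 0], "dr": [0, 0, 0], "fingers": 0.3}, {"delta_pos": [0, 0, 0], "dr": [0, 0, 0], "fingers": 0.6}, {"delta_pos": [0, 0, 0], "dr": [0, 0, 0], "fingers": 1}, {"delta_pos": [0, 0, 0], "dr": [0, 0, 0], "fingers": 1}, {"delta_pos": [0, 0, 0], "dr": [0, 0, 0], "fingers": 1}], "newtons": 20}}

```text
time: 2.65
tool_pos: [0.555, -0.0501, 0.053]
tool_rot: [-3.141, 0.001, 2.767]
contact_force: [-0.8, -1.3, 2.2]
opening: 0.0141
grip_force: 19.9
```

```bash
python3 - <<'E'
from h import *
s=robot.observe(); print(s["time"],s["tool_pos"],np.degrees(s["tool_rot"]),s["contact_force"],s["torque"],s["opening"],s["grip_force"])
a=viewer.read_camera("wrist")[:,:,::-1]; cv2.imwrite("pics/w2.png",a)
E
```

```text
2.65 [ 0.55501253 -0.05009438  0.05302647] [-1.79956860e+02  3.40484782e-02  1.58519071e+02] [-0.83327566 -1.29462936  2.20261341] [-0.16316711  0.10081199  0.0423099 ] 0.014128383318440829 19.90479737520218
```

View pics/w2.png

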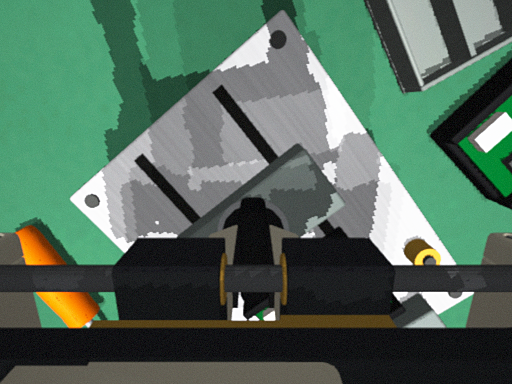

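Gripped at a 14.1 mm opening, which is the bar's thickness. Next I'll slide the jaw along the fixture's +x, about 37 mm in total, slowing near the end.

>>> {"op": "step_arm", "data": {"increments": [{"delta_pos": [-0.2, 0.16, 0], "dr": [0, 0, 0], "fingers": 1}, {"delta_pos": [-0.55, 0.44, 0], "dr": [0, 0, 0], "fingers": 1}, {"delta_pos": [-0.95, 0.76, 0], "dr": [0, 0, 0], "fingers": 1}, {"delta_pos": [-1.3, 1.04, 0], "dr": [0, 0, 0], "fingers": 1}, {"delta_pos": [-1.5, 1.2, 0], "dr": [0, 0, 0], "fingers": 1}], "newtons": 30}}

```text
time: 3.32
tool_pos: [0.5728, -0.0446, 0.053]
tool_rot: [-3.14, -0.001, 2.767]
contact_force: [-4.0, -4.3, 5.3]
opening: 0.0136
grip_force: 29.9
```

>>> {"op": "step_arm", "data": {"increments": [{"delta_pos": [-0.16, 0.13, 0], "dr": [0, 0, 0], "fingers": 1}, {"delta_pos": [-0.31, 0.25, 0], "dr": [0, 0, 0], "fingers": 1}, {"delta_pos": [-0.47, 0.38, 0], "dr": [0, 0, 0], "fingers": 1}, {"delta_pos": [-0.63, 0.5, 0], "dr": [0, 0, 0], "fingers": 1}, {"delta_pos": [-0.78, 0.62, 0], "dr": [0, 0, 0], "fingers": 1}]}}

```text
time: 3.95
tool_pos: [0.5818, -0.0418, 0.053]
tool_rot: [-3.14, -0.002, 2.766]
contact_force: [-5.4, -4.0, 6.2]
opening: 0.0139
grip_force: 29.9
```

```bash
cat >> h.py <<'E'
def st():
    s=robot.observe(); y=np.radians(17.1);R=np.array([[np.cos(y),-np.sin(y)],[np.sin(y),np.cos(y)]]);O=np.array([.5923,-.039])
    print("t %.2f"%s["time"],"face x,y mm",((s["tool_pos"][:2]-O)@R*1e3+[22,0]).round(1),"z %.4f"%s["tool_pos"][2],"rot",np.degrees(s["tool_rot"]).round(2),
     "F fix",(np.array(s["contact_force"])[:2]@R).round(1),"Fz %.1f"%s["contact_force"][2],"M",np.round(s["torque"],3),"grip %.1f %.4f"%(s["grip_force"],s["opening"]))
E
python3 -c "from h import *;st()"
```

```text
t 3.95 face x,y mm [11.2  0.4] z 0.0530 rot [-1.7990e+02 -1.1000e-01  1.5851e+02] F fix [-6.3 -2.2] Fz 6.2 M [-0.801  0.905  0.04 ] grip 29.9 0.0139
```

>>> {"op": "step_arm", "data": {"increments": [{"delta_pos": [-0.1, 0.08, 0], "dr": [0, 0, 0], "fingers": 1}, {"delta_pos": [-0.2, 0.16, 0], "dr": [0, 0, 0], "fingers": 1}, {"delta_pos": [-0.3, 0.24, 0], "dr": [0, 0, 0], "fingers": 1}, {"delta_pos": [-0.39, 0.31, 0], "dr": [0, 0, 0], "fingers": 1}, {"delta_pos": [-0.47, 0.375, 0], "dr": [0, 0, 0], "fingers": 1}]}}

```text
time: 4.58
tool_pos: [0.5876, -0.04, 0.053]
tool_rot: [-3.14, -0.002, 2.766]
contact_force: [-6.1, -5.4, 5.8]
opening: 0.0139
grip_force: 29.9
```

>>> {"op": "step_arm", "data": {"increments": [{"delta_pos": [-0.02, 0.016, 0], "dr": [0, 0, 0], "fingers": 1}, {"delta_pos": [-0.04, 0.032, 0], "dr": [0, 0, 0], "fingers": 1}, {"delta_pos": [-0.06, 0.048, 0], "dr": [0, 0, 0], "fingers": 1}, {"delta_pos": [-0.08, 0.064, 0], "dr": [0, 0, 0], "fingers": 1}, {"delta_pos": [-0.08, 0.064, 0], "dr": [0, 0, 0], "fingers": 1}]}}

```text
time: 5.2
tool_pos: [0.5885, -0.0397, 0.053]
tool_rot: [-3.14, -0.002, 2.766]
contact_force: [-5.8, -4.4, 4.4]
opening: 0.0136
grip_force: 29.9
```

```bash
python3 -c "from h import *;st()"
```

```text
t 5.20 face x,y mm [18.2  0.4] z 0.0530 rot [-1.7990e+02 -1.0000e-01  1.5851e+02] F fix [-6.8 -2.5] Fz 4.4 M [-0.696  0.848  0.059] grip 29.9 0.0136
```

Next, 1 mm per call, watching the force.

>>> {"op": "step_arm", "data": {"increments": [{"delta_pos": [-0.02, 0.016, 0], "dr": [0, 0, 0], "fingers": 1}, {"delta_pos": [-0.04, 0.032, 0], "dr": [0, 0, 0], "fingers": 1}, {"delta_pos": [-0.06, 0.048, 0], "dr": [0, 0, 0], "fingers": 1}, {"delta_pos": [-0.08, 0.064, 0], "dr": [0, 0, 0], "fingers": 1}, {"delta_pos": [-0.08, 0.064, 0], "dr": [0, 0, 0], "fingers": 1}]}}

```text
time: 5.82
tool_pos: [0.5895, -0.0394, 0.0529]
tool_rot: [-3.14, -0.002, 2.766]
contact_force: [-5.7, -4.6, 5.2]
opening: 0.014
grip_force: 29.9
```

>>> {"op": "step_arm", "data": {"increments": [{"delta_pos": [-0.015, 0.012, 0], "dr": [0, 0, 0], "fingers": 1}, {"delta_pos": [-0.03, 0.024, 0], "dr": [0, 0, 0], "fingers": 1}, {"delta_pos": [-0.04, 0.032, 0], "dr": [0, 0, 0], "fingers": 1}, {"delta_pos": [-0.06, 0.048, 0], "dr": [0, 0, 0], "fingers": 1}, {"delta_pos": [-0.06, 0.048, 0], "dr": [0, 0, 0], "fingers": 1}]}}

```text
time: 6.45
tool_pos: [0.5903, -0.0392, 0.053]
tool_rot: [-3.14, -0.002, 2.766]
contact_force: [-5.1, -3.8, 4.8]
opening: 0.0139
grip_force: 29.9
```

>>> {"op": "step_arm", "data": {"increments": [{"delta_pos": [-0.015, 0.012, 0], "dr": [0, 0, 0], "fingers": 1}, {"delta_pos": [-0.03, 0.024, 0], "dr": [0, 0, 0], "fingers": 1}, {"delta_pos": [-0.04, 0.032, 0], "dr": [0, 0, 0], "fingers": 1}, {"delta_pos": [-0.06, 0.048, 0], "dr": [0, 0, 0], "fingers": 1}, {"delta_pos": [-0.06, 0.048, 0], "dr": [0, 0, 0], "fingers": 1}]}}

```text
time: 7.08
tool_pos: [0.5909, -0.039, 0.0529]
tool_rot: [-3.14, -0.002, 2.766]
contact_force: [-5.5, -5.4, 5.4]
opening: 0.0136
grip_force: 29.9
```

>>> {"op": "step_arm", "data": {"increments": [{"delta_pos": [-0.015, 0.012, 0], "dr": [0, 0, 0], "fingers": 1}, {"delta_pos": [-0.03, 0.024, 0], "dr": [0, 0, 0], "fingers": 1}, {"delta_pos": [-0.04, 0.032, 0], "dr": [0, 0, 0], "fingers": 1}, {"delta_pos": [-0.06, 0.048, 0], "dr": [0, 0, 0], "fingers": 1}, {"delta_pos": [-0.06, 0.048, 0], "dr": [0, 0, 0], "fingers": 1}]}}

```text
time: 7.7
tool_pos: [0.5909, -0.039, 0.0529]
tool_rot: [-3.139, -0.003, 2.766]
contact_force: [-8.9, -5.3, 7.0]
opening: 0.014
grip_force: 29.9
```

```bash
python3 - <<'E'
from h import *
st()
p=viewer.camera_params("scene"); a=viewer.read_camera("scene")[:,:,::-1]
b=viewer.read_camera("side")[:,:,::-1]; q=viewer.camera_params("side")
o=[]
for im,c in((a,p),(b,q)):
    u=proj(c,[.63,-.03,.03])[0].astype(int); x,y=u-[50,60]; x=min(max(x,0),412); y=min(max(y,0),264); print(x,y,np.array(c["T"])[:3,3].round(2))
    o.append(cv2.resize(im[y:y+120,x:x+100],None,fx=4,fy=4,interpolation=cv2.INTER_CUBIC))
cv2.imwrite("pics/s3.png",np.hstack(o))
E
```

```text
t 7.70 face x,y mm [20.7  0.4] z 0.0529 rot [-179.85   -0.19  158.51] F fix [-10.   -2.5] Fz 7.0 M [-0.9    1.353  0.032] grip 29.9 0.0140
193 147 [1.13 0.51 0.71]
207 168 [ 0.37 -0.78  0.76]
```

View pics/s3.png

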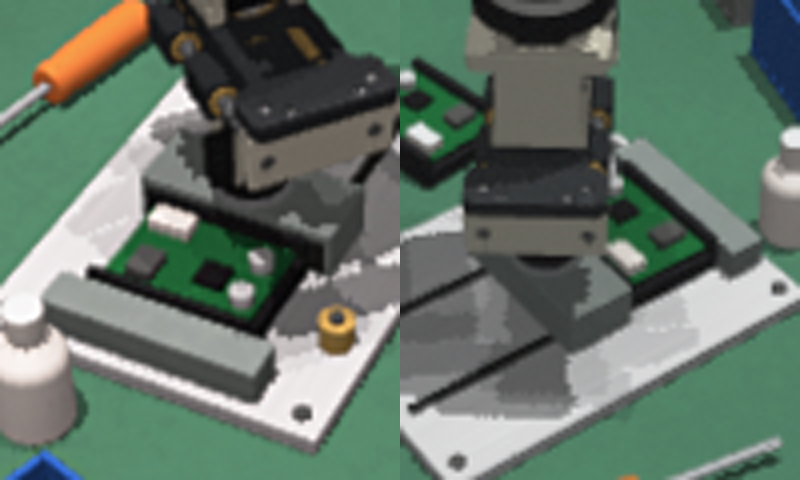

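At 20.7 mm the jaw stopped and the force rose to 10 N, about 5 N of it above the drag. Both views show the module flush against both jaws, with no gap at either end and the spacer untouched. I'll firm the grip and begin turning: the first 15° is sure to be free.

>>> {"op": "step_arm", "data": {"increments": [{"delta_pos": [0, 0, 0], "dr": [0, 0, 0], "fingers": 1}, {"delta_pos": [0, 0, 0], "dr": [0, 0, 3], "fingers": 1}, {"delta_pos": [0, 0, 0], "dr": [0, 0, 7], "fingers": 1}, {"delta_pos": [0, 0, 0], "dr": [0, 0, 11], "fingers": 1}, {"delta_pos": [0, 0, 0], "dr": [0, 0, 15], "fingers": 1}], "newtons": 60}}

```text
time: 8.43
tool_pos: [0.5907, -0.0394, 0.0529]
tool_rot: [-3.137, -0.003, 2.503]
contact_force: [-9.2, -8.0, 7.3]
opening: 0.0136
grip_force: 59.9
```

```bash
python3 -c "from h import *;st()"
```

```text
t 8.43 face x,y mm [20.4  0.1] z 0.0529 rot [-1.7976e+02 -1.5000e-01  1.4339e+02] F fix [-11.2  -5. ] Fz 7.3 M [-1.31   1.504  0.112] grip 59.9 0.0136
```

>>> {"op": "step_arm", "data": {"increments": [{"delta_pos": [0, 0, 0], "dr": [0, 0, 0.8], "fingers": 1}, {"delta_pos": [0, 0, 0], "dr": [0, 0, 1.6], "fingers": 1}, {"delta_pos": [0, 0, 0], "dr": [0, 0, 2.4], "fingers": 1}, {"delta_pos": [0, 0, 0], "dr": [0, 0, 3.2], "fingers": 1}, {"delta_pos": [0, 0, 0], "dr": [0, 0, 4], "fingers": 1}]}}

```text
time: 9.05
tool_pos: [0.5906, -0.0395, 0.0529]
tool_rot: [-3.137, -0.002, 2.435]
contact_force: [-9.1, -8.0, 8.3]
opening: 0.0134
grip_force: 59.9
```

```bash
python3 -c "from h import *;st()"
```

```text
t 9.05 face x,y mm [20.3  0. ] z 0.0529 rot [-1.7974e+02 -1.3000e-01  1.3949e+02] F fix [-11.1  -5. ] Fz 8.3 M [-1.352  1.621  0.067] grip 59.9 0.0134
```

>>> {"op": "step_arm", "data": {"increments": [{"delta_pos": [0, 0, 0], "dr": [0, 0, 0.8], "fingers": 1}, {"delta_pos": [0, 0, 0], "dr": [0, 0, 1.6], "fingers": 1}, {"delta_pos": [0, 0, 0], "dr": [0, 0, 2.4], "fingers": 1}, {"delta_pos": [0, 0, 0], "dr": [0, 0, 3.2], "fingers": 1}, {"delta_pos": [0, 0, 0], "dr": [0, 0, 4], "fingers": 1}]}}

```text
time: 9.68
tool_pos: [0.5905, -0.0396, 0.0529]
tool_rot: [-3.137, -0.002, 2.365]
contact_force: [-9.0, -7.6, 8.8]
opening: 0.0137
grip_force: 59.9
```

```bash
python3 -c "from h import *;st()"
```

```text
t 9.68 face x,y mm [20.1 -0.1] z 0.0529 rot [-1.7971e+02 -1.2000e-01  1.3549e+02] F fix [-10.8  -4.7] Fz 8.8 M [-1.432  1.649  0.028] grip 59.9 0.0137
```

>>> {"op": "step_arm", "data": {"increments": [{"delta_pos": [0, 0, 0], "dr": [0, 0, 0.8], "fingers": 1}, {"delta_pos": [0, 0, 0], "dr": [0, 0, 1.6], "fingers": 1}, {"delta_pos": [0, 0, 0], "dr": [0, 0, 2.4], "fingers": 1}, {"delta_pos": [0, 0, 0], "dr": [0, 0, 3.2], "fingers": 1}, {"delta_pos": [0, 0, 0], "dr": [0, 0, 4], "fingers": 1}]}}

```text
time: 10.3
tool_pos: [0.5904, -0.0397, 0.0529]
tool_rot: [-3.136, -0.002, 2.295]
contact_force: [-10.0, -8.4, 7.7]
opening: 0.0132
grip_force: 59.9
```

```bash
python3 -c "from h import *;st()"
```

```text
t 10.30 face x,y mm [20.  -0.1] z 0.0529 rot [-1.7969e+02 -1.0000e-01  1.3150e+02] F fix [-12.1  -5. ] Fz 7.7 M [-1.525  1.718  0.048] grip 59.9 0.0132
```

Still free: the moment is about 0.05 N m, and the jaw is still pressed on with about 11 N. I'll continue.

>>> {"op": "step_arm", "data": {"increments": [{"delta_pos": [0, 0, 0], "dr": [0, 0, 0.8], "fingers": 1}, {"delta_pos": [0, 0, 0], "dr": [0, 0, 1.6], "fingers": 1}, {"delta_pos": [0, 0, 0], "dr": [0, 0, 2.4], "fingers": 1}, {"delta_pos": [0, 0, 0], "dr": [0, 0, 3.2], "fingers": 1}, {"delta_pos": [0, 0, 0], "dr": [0, 0, 4], "fingers": 1}]}}

```text
time: 10.92
tool_pos: [0.5904, -0.0398, 0.0529]
tool_rot: [-3.136, -0.001, 2.225]
contact_force: [-10.0, -9.1, 8.8]
opening: 0.0138
grip_force: 59.9
```

```bash
python3 -c "from h import *;st()"
```

```text
t 10.93 face x,y mm [19.9 -0.2] z 0.0529 rot [-1.7967e+02 -8.0000e-02  1.2749e+02] F fix [-12.2  -5.8] Fz 8.8 M [-1.57   1.795  0.131] grip 59.9 0.0138
```

>>> {"op": "step_arm", "data": {"increments": [{"delta_pos": [0, 0, 0], "dr": [0, 0, 0.8], "fingers": 1}, {"delta_pos": [0, 0, 0], "dr": [0, 0, 1.6], "fingers": 1}, {"delta_pos": [0, 0, 0], "dr": [0, 0, 2.4], "fingers": 1}, {"delta_pos": [0, 0, 0], "dr": [0, 0, 3.2], "fingers": 1}, {"delta_pos": [0, 0, 0], "dr": [0, 0, 4], "fingers": 1}]}}

```text
time: 11.55
tool_pos: [0.5902, -0.0399, 0.0529]
tool_rot: [-3.136, -0.001, 2.155]
contact_force: [-10.9, -9.1, 9.1]
opening: 0.0139
grip_force: 59.9
```

```bash
python3 -c "from h import *;st()"
```

```text
t 11.55 face x,y mm [19.8 -0.2] z 0.0529 rot [-1.7965e+02 -6.0000e-02  1.2350e+02] F fix [-13.1  -5.5] Fz 9.1 M [-1.573  1.822  0.021] grip 59.9 0.0139
```

>>> {"op": "step_arm", "data": {"increments": [{"delta_pos": [0, 0, 0], "dr": [0, 0, 0.8], "fingers": 1}, {"delta_pos": [0, 0, 0], "dr": [0, 0, 1.6], "fingers": 1}, {"delta_pos": [0, 0, 0], "dr": [0, 0, 2.4], "fingers": 1}, {"delta_pos": [0, 0, 0], "dr": [0, 0, 3.2], "fingers": 1}, {"delta_pos": [0, 0, 0], "dr": [0, 0, 4], "fingers": 1}]}}

```text
time: 12.18
tool_pos: [0.5901, -0.0399, 0.0529]
tool_rot: [-3.135, -0.001, 2.086]
contact_force: [-11.8, -9.7, 8.5]
opening: 0.0135
grip_force: 59.9
```

```bash
python3 -c "from h import *;st()"
```

```text
t 12.18 face x,y mm [19.6 -0.2] z 0.0529 rot [-1.7963e+02 -4.0000e-02  1.1950e+02] F fix [-14.1  -5.8] Fz 8.5 M [-1.703  1.877  0.055] grip 59.9 0.0135
```

>>> {"op": "step_arm", "data": {"increments": [{"delta_pos": [0, 0, 0], "dr": [0, 0, 0.8], "fingers": 1}, {"delta_pos": [0, 0, 0], "dr": [0, 0, 1.6], "fingers": 1}, {"delta_pos": [0, 0, 0], "dr": [0, 0, 2.4], "fingers": 1}, {"delta_pos": [0, 0, 0], "dr": [0, 0, 3.2], "fingers": 1}, {"delta_pos": [0, 0, 0], "dr": [0, 0, 4], "fingers": 1}]}}

```text
time: 12.8
tool_pos: [0.59, -0.04, 0.0529]
tool_rot: [-3.135, -0.0, 2.016]
contact_force: [-11.2, -10.0, 9.7]
opening: 0.0136
grip_force: 59.9
```

```bash
python3 -c "from h import *;st()"
```

```text
t 12.80 face x,y mm [19.5 -0.3] z 0.0529 rot [-1.7962e+02 -2.0000e-02  1.1550e+02] F fix [-13.6  -6.3] Fz 9.7 M [-1.772  1.946  0.126] grip 59.9 0.0136
```

Still free. The side force is creeping up, so I'll ease it by a few tenths of a millimetre while turning on.

>>> {"op": "step_arm", "data": {"increments": [{"delta_pos": [0, -0.01, 0], "dr": [0, 0, 0.8], "fingers": 1}, {"delta_pos": [0, -0.02, 0], "dr": [0, 0, 1.6], "fingers": 1}, {"delta_pos": [0, -0.03, 0], "dr": [0, 0, 2.4], "fingers": 1}, {"delta_pos": [0, -0.03, 0], "dr": [0, 0, 3.2], "fingers": 1}, {"delta_pos": [0, -0.03, 0], "dr": [0, 0, 4], "fingers": 1}]}}

```text
time: 13.42
tool_pos: [0.5898, -0.0401, 0.0529]
tool_rot: [-3.135, 0.0, 1.946]
contact_force: [-10.9, -10.2, 8.5]
opening: 0.0136
grip_force: 59.9
```

```bash
python3 -c "from h import *;st()"
```

```text
t 13.43 face x,y mm [19.3 -0.3] z 0.0529 rot [-1.7963e+02  1.0000e-02  1.1150e+02] F fix [-13.4  -6.5] Fz 8.5 M [-1.749  1.904  0.122] grip 59.9 0.0136
```

>>> {"op": "step_arm", "data": {"increments": [{"delta_pos": [0, 0, 0], "dr": [0, 0, 0.8], "fingers": 1}, {"delta_pos": [0, 0, 0], "dr": [0, 0, 1.6], "fingers": 1}, {"delta_pos": [0, 0, 0], "dr": [0, 0, 2.4], "fingers": 1}, {"delta_pos": [0, 0, 0], "dr": [0, 0, 3.2], "fingers": 1}, {"delta_pos": [0, 0, 0], "dr": [0, 0, 4], "fingers": 1}]}}

```text
time: 14.05
tool_pos: [0.5898, -0.0401, 0.0529]
tool_rot: [-3.135, 0.001, 1.877]
contact_force: [-11.4, -9.8, 8.7]
opening: 0.0138
grip_force: 59.9
```

```bash
python3 -c "from h import *;st()"
```

```text
t 14.05 face x,y mm [19.2 -0.3] z 0.0529 rot [-1.7962e+02  5.0000e-02  1.0755e+02] F fix [-13.8  -6.1] Fz 8.7 M [-1.72   1.955  0.474] grip 59.9 0.0138
```

>>> {"op": "step_arm", "data": {"increments": [{"delta_pos": [0, 0, 0], "dr": [0, 0, 0.8], "fingers": 1}, {"delta_pos": [0, 0, 0], "dr": [0, 0, 1.6], "fingers": 1}, {"delta_pos": [0, 0, 0], "dr": [0, 0, 2.4], "fingers": 1}, {"delta_pos": [0, 0, 0], "dr": [0, 0, 3.2], "fingers": 1}, {"delta_pos": [0, 0, 0], "dr": [0, 0, 4], "fingers": 1}]}}

```text
time: 14.68
tool_pos: [0.5896, -0.0401, 0.0529]
tool_rot: [-3.135, 0.001, 1.807]
contact_force: [-12.0, -10.3, 10.4]
opening: 0.0137
grip_force: 60.0
```

```bash
python3 -c "from h import *;st()"
```

```text
t 14.68 face x,y mm [19.1 -0.3] z 0.0529 rot [-1.7961e+02  8.0000e-02  1.0355e+02] F fix [-14.5  -6.3] Fz 10.4 M [-1.759  2.027  0.499] grip 60.0 0.0137
```

>>> {"op": "step_arm", "data": {"increments": [{"delta_pos": [0, 0, 0], "dr": [0, 0, 0.8], "fingers": 1}, {"delta_pos": [0, 0, 0], "dr": [0, 0, 1.6], "fingers": 1}, {"delta_pos": [0, 0, 0], "dr": [0, 0, 2.4], "fingers": 1}, {"delta_pos": [0, 0, 0], "dr": [0, 0, 3.2], "fingers": 1}, {"delta_pos": [0, 0, 0], "dr": [0, 0, 4], "fingers": 1}]}}

```text
time: 15.3
tool_pos: [0.5895, -0.0401, 0.0529]
tool_rot: [-3.135, 0.002, 1.738]
contact_force: [-12.4, -10.7, 9.4]
opening: 0.0136
grip_force: 60.0
```

```bash
python3 -c "from h import *;st()"
```

```text
t 15.30 face x,y mm [19.  -0.3] z 0.0529 rot [-1.796e+02  1.000e-01  9.956e+01] F fix [-15.   -6.6] Fz 9.4 M [-1.84   2.1    0.487] grip 60.0 0.0136
```

The torque stepped from about 0.1 to 0.47 N m between yaw 111.5° and 107.5°. It was already at its full level by 107.5°, so I take the onset as about 110.7° and the target as about 80.5°. That leaves 19° to go, easing the side load as I turn.

>>> {"op": "step_arm", "data": {"increments": [{"delta_pos": [0, -0.01, 0], "dr": [0, 0, 1.6], "fingers": 1}, {"delta_pos": [0, -0.02, 0], "dr": [0, 0, 3.2], "fingers": 1}, {"delta_pos": [-0.01, -0.03, 0], "dr": [0, 0, 4.8], "fingers": 1}, {"delta_pos": [-0.02, -0.04, 0], "dr": [0, 0, 6.4], "fingers": 1}, {"delta_pos": [-0.02, -0.05, 0], "dr": [0, 0, 8], "fingers": 1}]}}

```text
time: 15.92
tool_pos: [0.5892, -0.0402, 0.0529]
tool_rot: [-3.135, 0.003, 1.598]
contact_force: [-11.9, -9.3, 8.7]
opening: 0.0136
grip_force: 60.0
```

```bash
python3 -c "from h import *;st()"
```

```text
t 15.93 face x,y mm [18.7 -0.3] z 0.0529 rot [-1.7963e+02  1.4000e-01  9.1540e+01] F fix [-14.1  -5.4] Fz 8.7 M [-1.647  1.982  0.541] grip 60.0 0.0136
```

>>> {"op": "step_arm", "data": {"increments": [{"delta_pos": [0, 0, 0], "dr": [0, 0, 1.6], "fingers": 1}, {"delta_pos": [0, 0, 0], "dr": [0, 0, 3.2], "fingers": 1}, {"delta_pos": [0, 0, 0], "dr": [0, 0, 4.8], "fingers": 1}, {"delta_pos": [0, 0, 0], "dr": [0, 0, 6.4], "fingers": 1}, {"delta_pos": [0, 0, 0], "dr": [0, 0, 8], "fingers": 1}]}}

```text
time: 16.55
tool_pos: [0.589, -0.0402, 0.0529]
tool_rot: [-3.135, 0.003, 1.458]
contact_force: [-13.2, -9.4, 9.7]
opening: 0.0139
grip_force: 60.0
```

```bash
python3 -c "from h import *;st()"
```

```text
t 16.55 face x,y mm [18.4 -0.2] z 0.0529 rot [-179.63    0.2    83.55] F fix [-15.3  -5.1] Fz 9.7 M [-1.675  2.197  0.516] grip 60.0 0.0139
```

>>> {"op": "step_arm", "data": {"increments": [{"delta_pos": [0, 0, 0], "dr": [0, 0, 0.8], "fingers": 1}, {"delta_pos": [0, 0, 0], "dr": [0, 0, 1.5], "fingers": 1}, {"delta_pos": [0, 0, 0], "dr": [0, 0, 2.2], "fingers": 1}, {"delta_pos": [0, 0, 0], "dr": [0, 0, 2.8], "fingers": 1}, {"delta_pos": [0, 0, 0], "dr": [0, 0, 3.1], "fingers": 1}]}}

```text
time: 17.18
tool_pos: [0.5888, -0.0402, 0.0529]
tool_rot: [-3.135, 0.004, 1.405]
contact_force: [-11.9, -9.3, 10.5]
opening: 0.0133
grip_force: 60.0
```

```bash
python3 -c "from h import *;st()"
```

```text
t 17.18 face x,y mm [18.3 -0.1] z 0.0529 rot [-179.62    0.22   80.49] F fix [-14.1  -5.4] Fz 10.5 M [-1.666  2.184  0.596] grip 60.0 0.0133
```

At 80.5° as planned. I'll ease off the side load and the grip, then open and lift.

>>> {"op": "step_arm", "data": {"increments": [{"delta_pos": [-0.01, -0.02, 0], "dr": [0, 0, 0], "fingers": 1}, {"delta_pos": [-0.02, -0.04, 0], "dr": [0, 0, 0], "fingers": 1}, {"delta_pos": [-0.03, -0.05, 0], "dr": [0, 0, 0], "fingers": 1}, {"delta_pos": [-0.03, -0.05, 0], "dr": [0, 0, 0], "fingers": 1}, {"delta_pos": [-0.03, -0.05, 0], "dr": [0, 0, 0], "fingers": 1}]}}

```text
time: 17.8
tool_pos: [0.5888, -0.0402, 0.0529]
tool_rot: [-3.136, 0.003, 1.405]
contact_force: [-11.1, -8.2, 9.6]
opening: 0.0137
grip_force: 60.0
```

```bash
python3 -c "from h import *;st()"
```

```text
t 17.80 face x,y mm [18.3 -0.1] z 0.0529 rot [-179.68    0.19   80.49] F fix [-13.1  -4.6] Fz 9.6 M [-1.523  1.963  0.591] grip 60.0 0.0137
```

>>> {"op": "step_arm", "data": {"increments": [{"delta_pos": [-0.03, -0.05, 0], "dr": [0, 0, 0], "fingers": 1}, {"delta_pos": [-0.05, -0.1, 0], "dr": [0, 0, 0], "fingers": 1}, {"delta_pos": [-0.08, -0.15, 0], "dr": [0, 0, 0], "fingers": 1}, {"delta_pos": [-0.1, -0.2, 0], "dr": [0, 0, 0], "fingers": 1}, {"delta_pos": [-0.1, -0.2, 0], "dr": [0, 0, 0], "fingers": 1}]}}

```text
time: 18.42
tool_pos: [0.5886, -0.0404, 0.053]
tool_rot: [-3.14, 0.002, 1.405]
contact_force: [-3.9, -5.7, 4.3]
opening: 0.0134
grip_force: 60.0
```

```bash
python3 -c "from h import *;st()"
```

```text
t 18.43 face x,y mm [18.1 -0.2] z 0.0530 rot [-1.7993e+02  1.2000e-01  8.0480e+01] F fix [-5.4 -4.2] Fz 4.3 M [-1.002  0.784  0.56 ] grip 60.0 0.0134
```

>>> {"op": "step_arm", "data": {"increments": [{"delta_pos": [0, 0, 0], "dr": [0, 0, 0], "fingers": 0.6}, {"delta_pos": [0, 0, 0], "dr": [0, 0, 0], "fingers": 0.4}, {"delta_pos": [0, 0, 0], "dr": [0, 0, 0], "fingers": 0.2}, {"delta_pos": [0, 0, 0], "dr": [0, 0, 0], "fingers": 0}, {"delta_pos": [0, 0, 0], "dr": [0, 0, 0], "fingers": 0}]}}

```text
time: 19.05
tool_pos: [0.5894, -0.0391, 0.0527]
tool_rot: [-3.142, -0.0, 1.403]
contact_force: [-0.8, -0.3, 0.3]
opening: 0.0453
grip_force: 0.0
```

>>> {"op": "step_arm", "data": {"increments": [{"delta_pos": [0, 0, -1], "dr": [0, 0, 0], "fingers": 0}, {"delta_pos": [0, 0, -3], "dr": [0, 0, 0], "fingers": 0}, {"delta_pos": [0, 0, -6], "dr": [0, 0, 0], "fingers": 0}, {"delta_pos": [0, 0, -9], "dr": [0, 0, 0], "fingers": 0}, {"delta_pos": [0, 0, -12], "dr": [0, 0, 0], "fingers": 0}]}}

```text
time: 19.68
tool_pos: [0.5894, -0.0392, 0.1746]
tool_rot: [3.141, 0.0, 1.403]
contact_force: [1.0, -0.4, 0.0]
opening: 0.046
grip_force: 0.0
```

```bash
python3 - <<'E'
from h import *
st()
a=viewer.read_camera("wrist")[:,:,::-1]; p=viewer.camera_params("wrist"); np.savez("p4.npz",K=p["K"],T=p["T"])
b=viewer.read_camera("side")[:,:,::-1]
u=proj(p,[.6,-.035,.04])[0].astype(int); x=max(u[0]-110,0);y=max(u[1]-110,0); print(x,y)
A=cv2.resize(a[y:y+200,x:x+200],(500,500),interpolation=cv2.INTER_CUBIC)
B=cv2.resize(b[150:310,200:320],(300,400),interpolation=cv2.INTER_CUBIC)
cv2.imwrite("pics/f4.png",np.hstack([A,cv2.copyMakeBorder(B,0,100,0,0,0)]))
E
```

```text
t 19.68 face x,y mm [19.2  0.6] z 0.1746 rot [179.94   0.    80.4 ] F fix [ 0.8 -0.7] Fz 0.0 M [-0.026 -0.003 -0.013] grip 0.0 0.0460
148 66
```

View pics/f4.png

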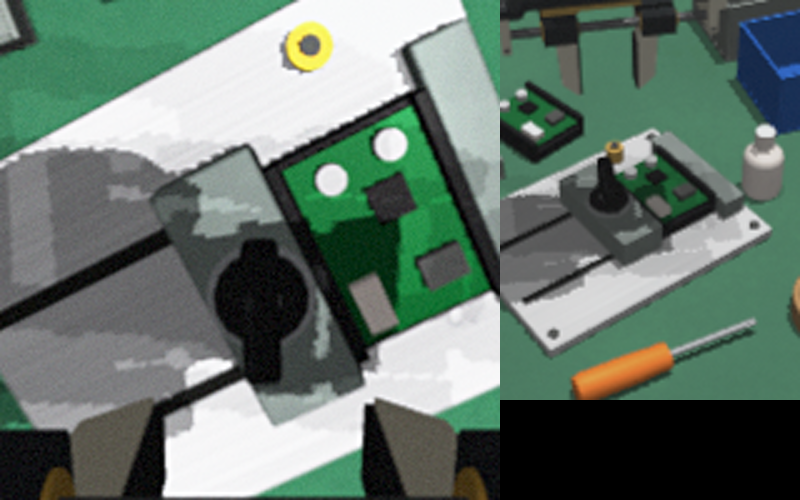

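The pictures show the module flush against both jaws: the left edge runs from (265,165) to (360,350), and the right edge lies along the fixed jaw. The knob bar, at (262,240) to (262,380), is in line with the tool, so it did not slip. The spacer and the other things in view are undisturbed, so I'll hand in.

```bash
python3 -c "from cell import robot; print(robot.hand_in())"
```

```text
the job is handed in; nothing more can be done
None
```

Handed in at about 20 s: the module is flush between the jaws, the knob is turned about 30° past the stiff point (onset known only to within about 4°), the arm is clear, and nothing else was seen to move; no verdict came back.

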